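# Wedge a rocking block heater steady

### The arm

A 6-joint arm with a two-finger parallel gripper is mounted at the origin on the work surface. World frame = base frame: x ahead of the robot, y to its left, z up, the work surface at z = 0. Lengths are in m, angles in degrees, forces in N, time in s.
With the tool pointing down it reaches from about 0.35 to 0.875 m from the base axis. Payload 4.2 kg.
Tool frame: the origin (TCP) lies at the very end of the fingers, on their centre line; the grasp point (between the pads) lies r.pinch_z behind it (r.pinch_z is the distance from the TCP to the grasp point, in m); y points along the fingers, z is the direction in which the jaws open and shut, and the axes are right-handed (so a half turn about y gives the same grasp; the last joint's range is limited). The gripper opens to 87 mm and grips with 3 to 60 N. Pads are 19 mm wide; open, the fingers measure 117 mm over their backs; the gripper's body (75 mm by 190 mm) begins 51 mm behind the grasp point.
Start: joints at [-61.616, 22.042, 0.453, 0, -68.411, -14.817], TCP at [0.147, -0.608, 0.223] pointing down, gripper open.
Joint ranges: [-179.83, 179.83], [-69.29, 118.12], [-61.27, 80.66], [-181.25, 117.63], [-171.15, -9.14], [-177.46, 177.46]. Speed limits (degrees/s): [159.86, 159.86, 180, 180, 180, 180].

### API

Orientations are given as a 3x3 rotation matrix whose columns are the frame's x, y, z axes.
In Python, from station import sense, capture, camera_params, r gives the robot as it stands.
- The arm moves only by the tool move_arm, never from a script. Its argument "increments" is text: rows parted by semicolons, each of 7 numbers parted by spaces: the closure, from -1 (fully open) to 1 (shut), so that 0 is half open, then the shift along the tool's x, y, z in m, then the turn, a rotation vector about the tool's x, y, z in rad. In form: hand x y z wx wy wz; .... A call has 1 to 8 rows; each row is the pose to reach, as a shift and turn from the pose commanded when the call began, along the tool's axes at that moment; what a row does not reach only later rows make up. A row lasts 1/10 s, in which the tool goes at most 50 mm and 8.59 degrees, less where a joint would pass 70% of its speed; a pose out of reach is approached as far as the arm can. A call with a gripper value outside its range is refused whole. The fingers move at their own pace and stop on an object; the grip force is fixed at half the most. Time passes only in rows, so rows that repeat a pose let the fingers close. It gives the time, the measured TCP pose, the force and the opening at its end, in the units of the state.
- sense(): the state, without advancing time (a new reading comes with each control period).
- capture(name): name is "side" or "top"; returns (picture, depth): 420x560x3 uint8, red, green, blue; 420x560 float32, m along the optical axis (not along the pixel's ray), 0 where there is no reading.
- camera_params(name): a dict with "fx", "fy", "cx", "cy" (pixels), "distortion" ([k1, k2, p1, p2, k3] as OpenCV has them; the pictures are not rectified), "xyz" and "orientation" of the camera in the world. Camera axes: x right, y down, z forward; pixel columns grow to the right and rows downward; lengths in m; the calibration is good to about 2 mm. A picture is of the moment at which its call begins. camera_params takes no time and is no camera call.
- r.finish_job(): hands the job in, once; it reports no verdict.
The state is a dict: "time_s": time; "joints": joint angles; "joint_velocities": joint speeds; "effort": joint torques, N m; "tcp_pos": TCP position; "ee_rot": TCP orientation; "wrist_force": force on the tool from outside, world axes, zero at the start; "moment": the same for the moment, N m; "gripper_width": opening from 0.0 (shut) to 1.0 (fully open).
Only numpy, scipy, OpenCV 4.12 (cv2) and the standard library are available. Lean on these libraries where they do the work, as an engineer would, in place of code of your own. Each camera call takes 0.05 s, during which the arm holds its last target.

### The job

The white block heater rocks because the foot under its orange-dot corner is too short: without picking anything up, push the yellow wedge along the bench, thin end first, in under that foot until the heater stands level and no longer rocks, neither loose nor jacked up. Press down on the orange-dot corner to feel for it, and push the wedge further in if it still gives. Leave the heater where it stands and the other things alone, and finish while still pressing that corner down with the fingertips, gently but firmly, the heater steady under them.

Things in the scene. Friction and masses are not known exactly. Their poses are not given: they have to be found in the camera images.
- heater: White block heater, blue band, 200 (x) x 180 (y) x 80 mm tall, about 2 kg, loose, on four domed feet (8 mm radius) at x = +-78, y = +-68 mm; body 16 mm above the bench. Origin: centre of its underside, bench level. The foot at x +78, y -68 is short: level, it hangs 4 to 8 mm off the bench (varies, untold). Unwedged, over 2.5 N on that corner rocks it down that far; let go, it rocks back.
- corner_top (a point): Centre of the orange dot (20 mm wide) on the heater's flat top, straight above the short foot, 80 mm above the bench when level. Axes as the heater's.
- foot_spot (a point): Point straight under the short foot's centre, at bench level (z = 0 of the heater). Axes as the heater's. The heater's side faces stand 22 mm outside the foot's centre in x and y. The wedge lies out beyond the heater's -y side, roughly in line with the foot, and goes in along the heater's +y.
- wedge: Yellow plastic wedge, loose, 120 (x) x 46 mm (y), 100 g. Top slopes evenly from 2 mm high at the thin end (x +60) to 14 mm at the thick end (x -60), where a heel stands 8 mm thick, 46 wide, 20 high. Origin: centre of its underside; +x to the thin end. Slides easily (1 N) until the slope meets the foot, then needs clearly more (4 N and up). Pushed far too deep it shifts or tips the heater.
- wedge_tip (a point): Middle of the wedge's thin end, 1 mm above the bench. Axes as the wedge's.
- wedge_heel (a point): Middle of the heel's upright outer face at the thick end, 10 mm above the bench (face 46 mm wide, 20 mm high), to be pushed along the wedge's +x. Axes as the wedge's.
- jar: Amber glass jar with a blue cap, 48 mm wide, 75 mm tall; to be left alone. Origin: centre of its underside.
- beaker: Clear glass beaker, 64 mm wide, 85 mm tall; to be left alone. Origin: centre of its underside.
- tip_box: Blue pipette-tip box, 85 x 120 x 61 mm; to be left alone. Origin: centre of its underside.
- reagent: Amber glass bottle with a red cap, 72 mm wide, 160 mm tall; to be left alone. Origin: centre of its underside.
- wash_bottle: White bottle with a blue cap, 64 mm wide, 150 mm tall; to be left alone. Origin: centre of its underside.
- screwdriver: Screwdriver lying on the bench, handle to its -x; to be left alone. Origin: centre of its underside.
- timer: White bench timer, 55 x 75 x 22 mm; to be left alone. Origin: centre of its underside.
There are look-alikes about, which are no part of the job. Of the things like the wedge, leave any that is black or red; of the rest the larger one is meant.

How it is judged:
By the outcome, as a careful person would: the job done as asked, in the order asked, and still so for the second after the job is handed in, while the arm keeps its last pose, push and grip.
It also fails if it takes over 45 s, if anything falls off the work surface, if the arm or the gripper's body presses on something with over 40 N, if the wrist force passes 120 N, or if a joint passes its speed limit or range.

## Working session

There is one attempt and no reset: what is moved stays moved. The work goes in short steps, Python scripts to look and compute and a tool call to move; the robot and the scene stay as the last step left them, time stands still between calls to the robot, and variables do not carry over. Pictures are saved under pics/ and viewed, and the job is handed in when it is done.

Besides the shell and the picture viewer there is one more tool, called by a JSON object that holds its "fn" and its "kwargs". move_arm: Moves the arm, as the interface text tells. Its arguments: {"type":"object","properties":{"increments":{"type":"string"}},"required":["increments"]}

```bash
mkdir -p pics; ls
python3 - <<'E'
from station import sense,capture,camera_params,r
import cv2,numpy as np
for n in("top","side"):
    p,d=capture(n); cv2.imwrite(f"pics/{n}0.png",p[:,:,::-1]); np.savez(f"{n}0.npz",p=p,d=d)
    print(n,camera_params(n))
s=sense();print(s, r.pinch_z)
E
```

```text
pics
top {'fx': 455.80794996182806, 'fy': 455.80794996182806, 'cx': 274.8154353385214, 'cy': 210.6887237339674, 'distortion': array([-0.13240363,  0.        ,  0.        ,  0.        ,  0.        ]), 'xyz': array([0.44231567, 0.01703263, 1.32228131]), 'orientation': array([[ 0.02960381, -0.99754766,  0.06342153],
       [-0.99954414, -0.02991986, -0.00403914],
       [ 0.00592679, -0.06327304, -0.99797865]])}
side {'fx': 463.70891976449934, 'fy': 463.70891976449934, 'cx': 279.8185837797477, 'cy': 204.85521617736035, 'distortion': array([-0.01267759,  0.        ,  0.        ,  0.        ,  0.        ]), 'xyz': array([0.25493253, 1.10479921, 0.72957274]), 'orientation': array([[-0.96644176, -0.14965912,  0.20878812],
       [-0.25598975,  0.49324775, -0.8313699 ],
       [ 0.02143781, -0.8569182 , -0.51500642]])}
{'time_s': 0.1, 'joints': array([-6.16155126e+01,  2.20873445e+01,  3.86201926e-01, -2.38777405e-02,
       -6.84105997e+01, -1.48175256e+01]), 'joint_velocities': array([ 0.00462765, -0.02947399,  0.21934091,  0.10973962,  0.00865723,
        0.07729666]), 'effort': array([-6.24306358e-05, -3.91689742e+01,  1.87936145e+01,  4.23193976e+00,
        1.34486990e-02, -7.62966829e-05]), 'tcp_pos': array([ 0.14650481, -0.60702843,  0.22155269]), 'ee_rot': array([[ 9.72132440e-01, -5.86195385e-04, -2.34431601e-01],
       [ 2.34432301e-01,  1.89999198e-03,  9.72130591e-01],
       [-1.24440305e-04, -9.99998023e-01,  1.98446697e-03]]), 'wrist_force': array([-0.05806455, -0.44147253, -0.26708537]), 'moment': array([ 0.01343648, -0.00445247,  0.02363631]), 'gripper_width': 0.9999499431580879} 0.0187
```

View pics/top0.png

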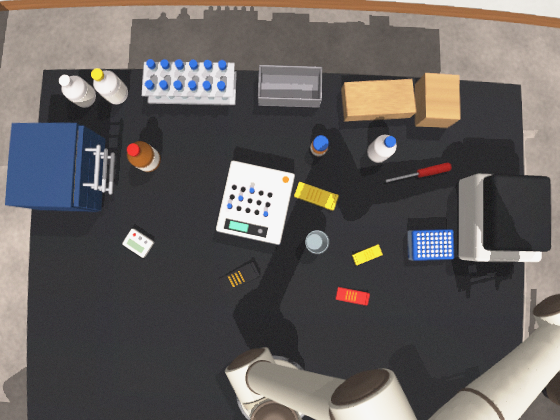

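View pics/side0.png

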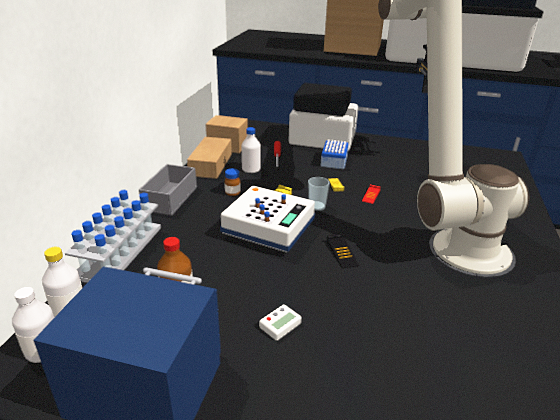

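```bash
cat > h.py <<'E'
import cv2,numpy as np
from station import camera_params
def ray(n,uv):
    c=camera_params(n);K=np.array([[c['fx'],0,c['cx']],[0,c['fy'],c['cy']],[0,0,1]])
    q=cv2.undistortPoints(np.array(uv,float).reshape(-1,1,2),K,c['distortion']).reshape(-1,2)
    return np.array(c['xyz']),np.c_[q,np.ones(len(q))]@np.array(c['orientation']).T
def onplane(n,uv,z):
    o,d=ray(n,uv); return o+d*((z-o[2])/d[:,2])[:,None]
def frompix(n,uv,dep):
    o,d=ray(n,uv); return o+d*np.asarray(dep).reshape(-1,1)
def crop(p,x,y,w,h,s,f):
    cv2.imwrite(f,cv2.resize(p[y:y+h,x:x+w,::-1],None,fx=s,fy=s,interpolation=cv2.INTER_CUBIC))
E
python3 - <<'E'
from h import *
t=np.load('top0.npz');s=np.load('side0.npz')
crop(t['p'],210,150,140,100,5,'pics/tc.png')
crop(s['p'],210,160,140,100,5,'pics/sc.png')
E
```

```text
(no output)
```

View pics/tc.png

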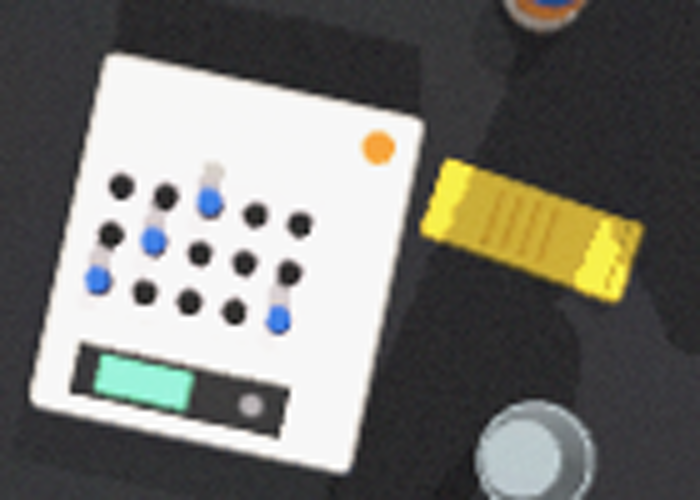

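View pics/sc.png

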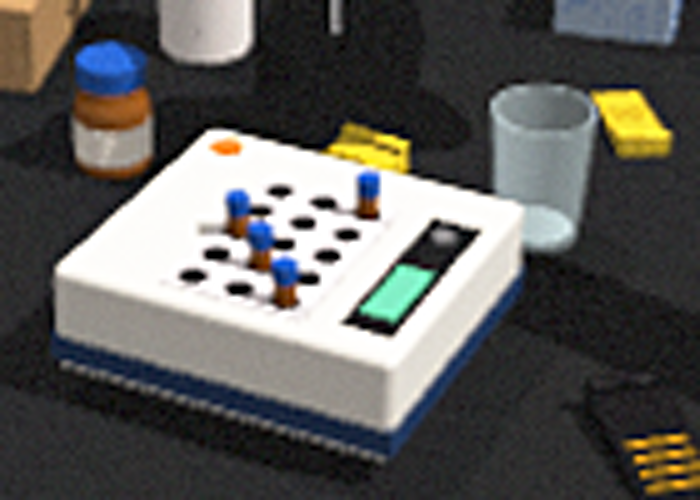

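Run:
```python
from h import *
t=np.load('top0.npz');P=t['p'];D=t['d']
hsv=cv2.cvtColor(P,cv2.COLOR_RGB2HSV)
m=cv2.inRange(hsv,(20,110,90),(34,255,255)); 
n,l,st,c=cv2.connectedComponentsWithStats(m)
for i in range(1,n):
    if st[i,4]>40: print(st[i],c[i])
i=l[196,316]; print('lab',i)
vv,uu=np.nonzero(l==i)
W=frompix('top',np.c_[uu,vv],D[vv,uu]); 
ct=cv2.minAreaRect(np.c_[uu,vv].astype(np.float32)); print(ct)
pl=onplane('top',np.c_[uu,vv],0.008)
rc=cv2.minAreaRect((pl[:,:2]*1000).astype(np.float32)); print(rc, cv2.boxPoints(rc))
# along-axis height profile
a=np.linalg.svd(pl[:,:2]-pl[:,:2].mean(0),full_matrices=False)[2][0]
a*=np.sign(a[1]) # +y
s=(pl[:,:2]-pl[:,:2].mean(0))@a
print('axis',a,np.degrees(np.arctan2(a[1],a[0])))
for k in np.arange(-.06,.07,.01):
    q=abs(s-k)<.005; print(round(k,3),q.sum(),np.median(W[q,2]) if q.any() else'')
# dot
m=cv2.inRange(hsv,(8,150,150),(19,255,255)); n,l,st,c=cv2.connectedComponentsWithStats(m)
for i in range(1,n):
    if st[i,4]>20: print('or',st[i],c[i],onplane('top',[c[i]],.08))
# heater white top
m=cv2.inRange(hsv,(0,0,170),(180,60,255)); n,l,st,c=cv2.connectedComponentsWithStats(m)
i=l[170,245]; print(st[i])
v2,u2=np.nonzero(l==i); hp=onplane('top',np.c_[u2,v2],.08)
hr=cv2.minAreaRect((hp[:,:2]*1000).astype(np.float32));print(hr,cv2.boxPoints(hr))
H=frompix('top',np.c_[u2,v2],D[v2,u2]);q=abs(H[:,2]-.08)<.015
A=np.c_[H[q,:2],np.ones(q.sum())];f=np.linalg.lstsq(A,H[q,2],rcond=None)[0];print('plane',f)
# bench
b=D[220:240,300:360:5]
for u,v in((330,230),(260,270),(340,180)): print('bench',frompix('top',[[u,v]],[D[v,u]]))
for nm,u,v in(('jar',319,145),('beaker',316,242),('wash',382,148)): print(nm,onplane('top',[[u,v]],.08))
```

```text
[ 91  68  13  13 133] [96.93233083 74.10526316]
[294 182  45  29 723] [316.09820194 195.70124481]
[352 244  31  22 363] [366.96418733 254.52066116]
lab 2
((315.94989013671875, 195.85745239257812), (42.75678253173828, 17.414186477661133), 19.29004669189453)
((572.5450439453125, -106.22581481933594), (123.94507598876953, 50.866756439208984), 72.4341812133789) [[ 529.59424  -157.6328  ]
 [ 578.0891   -172.98445 ]
 [ 615.49585   -54.818832]
 [ 567.001     -39.46718 ]]
axis [0.30698193 0.95171534] 72.12255877231433
-0.06 37 0.01881171373448165
-0.05 61 0.014406171948238233
-0.04 60 0.01341439815543033
-0.03 59 0.01081568428794144
-0.02 58 0.010806645415923355
-0.01 58 0.009429536370059943
0.0 59 0.008009188644646947
0.01 58 0.00804613555647049
0.02 58 0.006744588545866126
0.03 57 0.005047583079159201
0.04 58 0.005553523440448793
0.05 59 0.003887223528118433
0.06 41 0.002890054604435921
or [128 151  23  16 227] [139.98237885 158.97356828] [[0.65421621 0.39150771 0.08      ]]
or [283 177   6   6  27] [285.48148148 179.11111111] [[ 0.60896829 -0.01469311  0.08      ]]
[ 216  161   79   83 3912]
((544.1055297851562, 67.0447998046875), (179.6678924560547, 198.44674682617188), 79.51182556152344) [[430.18723    -3.2263565]
 [625.3184    -39.350136 ]
 [658.0238    137.31595  ]
 [462.89264   173.43973  ]]
plane [0.0003887  0.00646316 0.07956618]
bench [[ 0.47496465 -0.15058368 -0.0017409 ]]
bench [[ 0.35327568  0.04943962 -0.00219089]]
bench [[ 0.62186951 -0.17632435  0.00231245]]
jar [[ 0.70710894 -0.10489445  0.08      ]]
beaker [[ 0.43916337 -0.10271531  0.08      ]]
wash [[ 0.70521316 -0.28141835  0.08      ]]
```

Candidates: yellow (316,196), the larger; a smaller yellow block (367,255); red (353,296); black (240,277). I choose (316,196). The close crop and depth profile confirm it: it is 124x51 mm, with the heel on the far right and the thin end facing the heater.

The wedge is yawed about -7° and sits about 19 mm sideways of the foot line. I'll square it first with a two-finger wall pushed sideways.

{"fn": "move_arm", "kwargs": {"increments": "-0.26 0.474 0 0.379 0 0.42 0;-0.26 0.474 0 0.379 0 0.42 0;-0.26 0.474 0 0.379 0 0.42 0;-0.26 0.474 0 0.379 0 0.42 0;-0.26 0.474 0 0.379 0 0.42 0;-0.26 0.474 0 0.379 0 0.42 0;-0.26 0.474 0 0.379 0 0.42 0;-0.26 0.474 0 0.379 0 0.42 0"}}

```text
time_s: 0.9
tcp_pos: [0.3884, -0.2949, 0.2225]
ee_rot: [[0.983, -0.0, 0.182], [-0.182, 0.0, 0.983], [-0.0, -1.0, 0.0]]
wrist_force: [0.5, -0.3, 0.2]
gripper_width: 0.633
```

```bash
cat >> h.py <<'E'
# heater frame: F foot, hx, hy
F=np.array([.6086,-.0144]);th=np.radians(-10.5)
hx=np.array([np.cos(th),np.sin(th)]);hy=np.array([-np.sin(th),np.cos(th)])
def rep():
    from station import sense
    s=sense();p=np.array(s['tcp_pos']);R=np.array(s['ee_rot']);d=p[:2]-F
    print('t',round(s['time_s'],2),'tcp',p.round(4),'lat %.1f along %.1f'%(d@hx*1e3,d@hy*1e3),'F',np.round(s['wrist_force'],2),'w',round(s['gripper_width'],3))
    print('toolx yaw',np.degrees(np.arctan2(R[1,0],R[0,0])).round(2),'y',R[:,1].round(4))
    return s,p,R
def to(lat,along,z,yaw):
    s,p,R=rep(); w=F+hx*lat/1e3+hy*along/1e3
    dd=R.T@(np.array([w[0],w[1],z])-p)
    # target R: x at heater yaw+yaw, y down
    a=th+np.radians(yaw);x=np.array([np.cos(a),np.sin(a),0]);y=np.array([0,0,-1.]);T=np.c_[x,y,np.cross(x,y)]
    rv=cv2.Rodrigues(R.T@T)[0].ravel()
    print('move',dd.round(4),rv.round(4))
E
python3 -c "
from h import *
to(-65,-127,.12,0)"
```

```text
t 0.9 tcp [ 0.3884 -0.2949  0.2225] lat -165.4 along -315.9 F [ 0.5  -0.27  0.15] w 0.633
toolx yaw -10.5 y [-1.e-04  2.e-04 -1.e+00]
move [0.1004 0.1025 0.1889] [-0.0002  0.     -0.0001]
```

{"fn": "move_arm", "kwargs": {"increments": "-0.26 0.1 0.1 0.189 0 0 0;-0.26 0.1 0.1 0.189 0 0 0;-0.26 0.1 0.1 0.189 0 0 0;-0.26 0.1 0.1 0.189 0 0 0;-0.26 0.1 0.1 0.189 0 0 0;-0.26 0.1 0.1 0.189 0 0 0;-0.26 0.1 0.1 0.189 0 0 0"}}

```text
time_s: 1.6
tcp_pos: [0.5202, -0.1286, 0.1217]
ee_rot: [[0.984, -0.002, 0.181], [-0.181, -0.0, 0.984], [-0.002, -1.0, -0.001]]
wrist_force: [-0.2, -0.6, 0.1]
gripper_width: 0.632
```

```bash
python3 -c "
from h import *
to(-65,-127,.02,0)
from station import capture
p,d=capture('top');crop(p,210,130,160,120,5,'pics/a1.png')"
```

```text
t 1.6 tcp [ 0.5202 -0.1286  0.1217] lat -66.1 along -128.3 F [-0.18 -0.64  0.08] w 0.632
toolx yaw -10.41 y [-2.3e-03 -1.0e-04 -1.0e+00]
move [0.0013 0.1017 0.0014] [ 0.0005  0.0016 -0.0022]
```

View pics/a1.png

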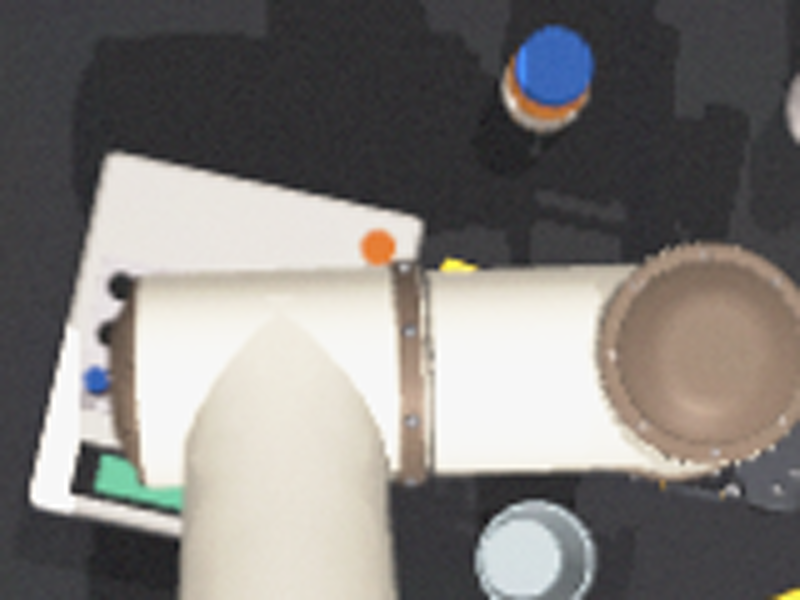

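The arm hides the wedge in the top view; the beaker (535,555 in the crop) and jar are clear of it. I'll descend next and check with the side view.

{"fn": "move_arm", "kwargs": {"increments": "-0.26 0.001 0.05 0.001 0 0 0;-0.26 0.001 0.1 0.001 0 0 0;-0.26 0.001 0.11 0.001 0 0 0;-0.26 0.001 0.115 0.001 0 0 0"}}

```text
time_s: 2.05
tcp_pos: [0.5211, -0.1294, 0.0074]
ee_rot: [[0.983, -0.002, 0.183], [-0.183, -0.001, 0.983], [-0.001, -1.0, -0.001]]
wrist_force: [0.9, 0.1, 0.1]
gripper_width: 0.626
```

```bash
python3 -c "
from h import *
to(-40,-127,.003,0)
from station import capture
p,d=capture('side');crop(p,190,140,200,150,4,'pics/a2.png')"
```

```text
t 2.05 tcp [ 0.5211 -0.1294  0.0074] lat -65.1 along -129.0 F [0.89 0.09 0.05] w 0.626
toolx yaw -10.54 y [-1.6e-03 -5.0e-04 -1.0e+00]
move [0.0251 0.0044 0.002 ] [ 0.0008 -0.0007 -0.0015]
```

View pics/a2.png

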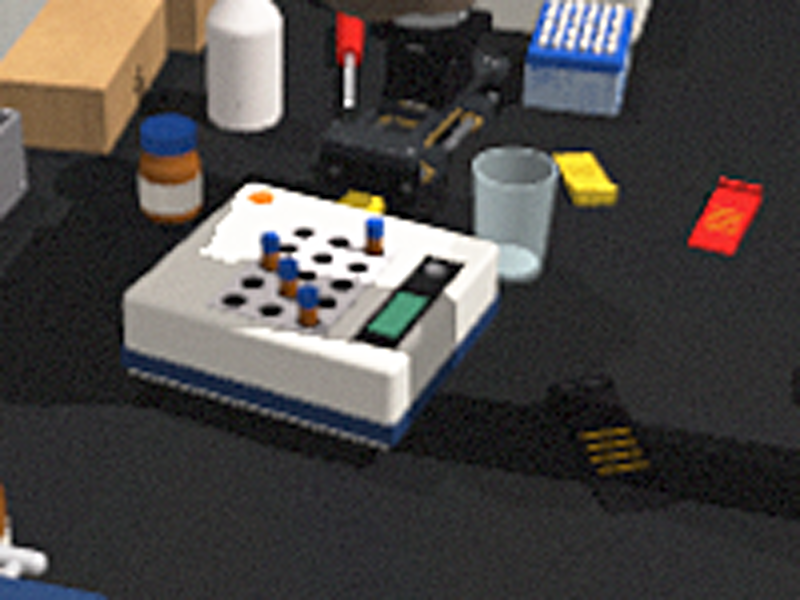

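{"fn": "move_arm", "kwargs": {"increments": "-0.26 0 0.004 0.002 0 0 0;-0.26 0.005 0.004 0.002 0 0 0;-0.26 0.01 0.004 0.002 0 0 0;-0.26 0.014 0.004 0.002 0 0 0;-0.26 0.018 0.004 0.002 0 0 0;-0.26 0.022 0.004 0.002 0 0 0;-0.26 0.025 0.004 0.002 0 0 0;-0.26 0.026 0.004 0.002 0 0 0"}}

```text
time_s: 2.9
tcp_pos: [0.5478, -0.1312, 0.0035]
ee_rot: [[0.983, -0.0, 0.182], [-0.182, -0.0, 0.983], [-0.0, -1.0, -0.0]]
wrist_force: [-0.7, -0.5, 1.2]
gripper_width: 0.63
```

```bash
python3 -c "
from h import *
to(-34,-127,.003,0)
from station import capture
p,d=capture('side');crop(p,190,140,200,150,4,'pics/a3.png')"
```

```text
t 2.9 tcp [ 0.5478 -0.1312  0.0035] lat -38.5 along -125.9 F [-0.67 -0.52  1.23] w 0.63
toolx yaw -10.5 y [-2.e-04 -0.e+00 -1.e+00]
move [ 0.0045  0.0005 -0.0011] [ 0.0001  0.0001 -0.0002]
```

View pics/a3.png

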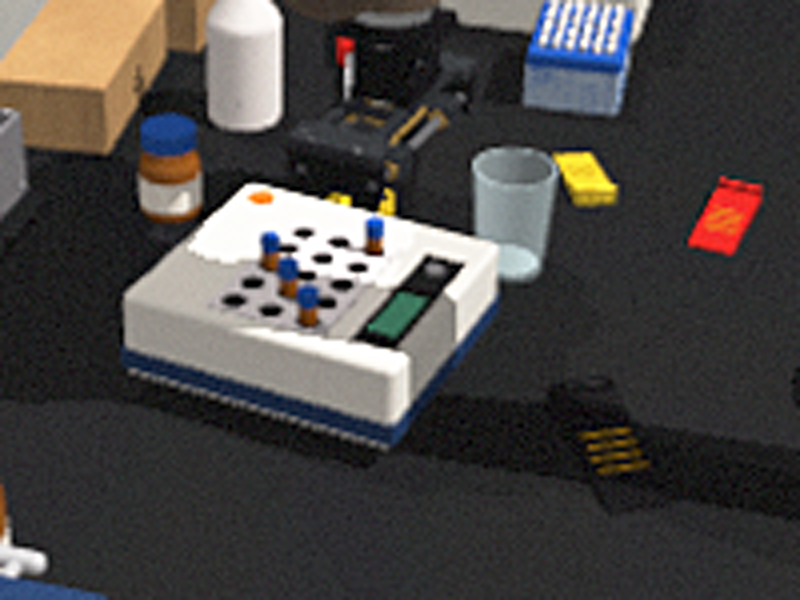

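```bash
python3 -c "
from h import *
from station import capture
p,d=capture('side');crop(p,255,155,50,50,12,'pics/a4.png')
for u,v in((276,190),(286,190),(279,191)): print(frompix('side',[[u,v]],[d[v,u]]))
hsv=cv2.cvtColor(p,cv2.COLOR_RGB2HSV);m=cv2.inRange(hsv,(20,110,60),(34,255,255))[155:205,255:305]
v,u=np.nonzero(m);v+=155;u+=255
X=frompix('side',np.c_[u,v],d[v,u]);q=(X[:,:2]-F);
for a,b,c,e in zip(u,v,np.c_[q@hx,q@hy]*1e3,X[:,2]*1e3): print(a,b,c.round(),round(e,1))
" | head -70
```

```text
[[ 0.5811851  -0.13968307  0.01131652]]
[[ 0.55134303 -0.15141825  0.00993207]]
[[ 0.5582103  -0.08826734  0.03906203]]
296 166 [ -59. -154.] 97.4
295 167 [ -60. -143.] 98.9
296 167 [ -55. -162.] 89.6
294 168 [ -62. -131.] 101.1
295 168 [ -54. -157.] 87.9
298 168 [ -63. -159.] 89.3
276 169 [ -15. -102.] 99.7
277 169 [ -19. -100.] 101.5
278 169 [ -18. -110.] 97.2
281 169 [ -29. -107.] 101.0
282 169 [ -34. -105.] 102.9
294 169 [ -51. -157.] 84.0
284 170 [ -40. -107.] 100.1
293 170 [ -48. -156.] 80.3
294 170 [ -51. -158.] 79.9
293 171 [ -46. -162.] 73.5
291 172 [ -43. -154.] 73.0
288 175 [-60. -90.] 95.7
287 181 [-70. -62.] 91.6
288 182 [-72. -67.] 86.1
288 183 [-74. -62.] 85.4
286 187 [ -30. -147.] 19.9
287 187 [ -34. -147.] 20.6
288 187 [ -36. -149.] 20.3
272 188 [  14. -137.] 9.3
273 188 [  10. -136.] 10.9
274 188 [   6. -134.] 13.1
275 188 [-44. -36.] 74.0
286 188 [ -33. -142.] 19.3
287 188 [ -34. -146.] 17.4
288 188 [ -35. -152.] 14.6
271 189 [  14. -130.] 9.6
272 189 [  12. -132.] 9.2
273 189 [   9. -134.] 8.4
274 189 [   4. -130.] 12.0
275 189 [   4. -138.] 8.2
276 189 [  -1. -134.] 11.1
277 189 [-27. -87.] 41.0
286 189 [ -32. -144.] 14.1
287 189 [ -34. -146.] 14.1
288 189 [ -35. -152.] 11.3
273 190 [   5. -125.] 10.9
274 190 [   4. -131.] 7.7
275 190 [  -2. -126.] 11.9
276 190 [  -4. -128.] 11.3
277 190 [-28. -85.] 38.8
285 190 [ -31. -139.] 12.8
286 190 [ -31. -145.] 9.9
287 190 [ -36. -143.] 12.0
288 190 [ -34. -156.] 5.4
285 191 [ -33. -135.] 11.9
286 191 [ -34. -139.] 9.9
287 191 [ -35. -144.] 8.0
288 191 [ -36. -151.] 4.5
284 192 [-48. -93.] 33.2
285 192 [ -32. -137.] 6.6
286 192 [ -37. -133.] 9.9
287 192 [ -34. -147.] 2.3
288 192 [ -34. -154.] -1.2
285 193 [ -32. -135.] 4.2
286 193 [ -36. -134.] 5.8
287 193 [ -33. -149.] -2.6
288 193 [ -34. -155.] -5.2
```

View pics/a4.png

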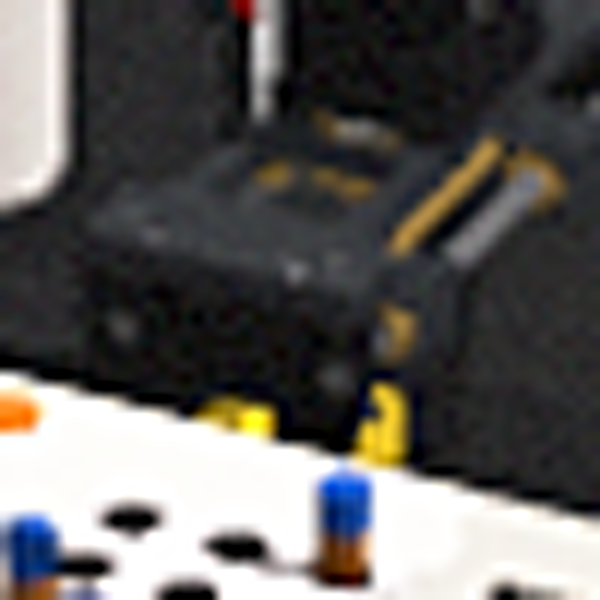

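{"fn": "move_arm", "kwargs": {"increments": "-0.26 0.003 0 0 0 0 0;-0.26 0.006 0 0 0 0 0;-0.26 0.007 0 0 0 0 0;-0.26 0.007 0 0 0 0 0"}}

```text
time_s: 3.4
tcp_pos: [0.555, -0.1325, 0.0036]
ee_rot: [[0.983, 0.001, 0.182], [-0.182, -0.0, 0.983], [0.001, -1.0, 0.0]]
wrist_force: [-0.4, 0.8, -0.9]
gripper_width: 0.631
```

```bash
cat > side.py <<'E'
from h import *
from station import capture
rep()
p,d=capture('side');hsv=cv2.cvtColor(p,cv2.COLOR_RGB2HSV)
m=cv2.inRange(hsv,(5,150,120),(19,255,255))
v,u=np.nonzero(m[180:195,245:265]);v+=180;u+=245
X=onplane('side',[[u.mean(),v.mean()]],.08)[0];q=X[:2]-F;print('dot',len(u),X,q@hx*1e3,q@hy*1e3)
m=cv2.inRange(hsv,(20,110,60),(34,255,255));m[:185]=0;m[205:]=0;m[:,:255]=0;m[:,305:]=0
v,u=np.nonzero(m)
X=frompix('side',np.c_[u,v],d[v,u]);k=(X[:,2]<.03);X=X[k];q=(X[:,:2]-F)*1e3;L=q@hx;A=q@hy
for a in range(-175,-30,8):
    s=abs(A-a)<4
    if s.any(): print(a,s.sum(),'lat',L[s].min().round(1),L[s].max().round(1),'z',(np.median(X[s,2])*1e3).round(1))
E
python3 side.py
```

```text
t 3.4 tcp [ 0.555  -0.1325  0.0036] lat -31.2 along -125.9 F [-0.42  0.81 -0.9 ] w 0.631
toolx yaw -10.5 y [ 7.e-04 -0.e+00 -1.e+00]
dot 13 [ 0.60942383 -0.00816167  0.08      ] -0.3268091493452916 6.284002921489583
-159 2 lat -26.9 -25.5 z 0.9
-151 5 lat -29.4 -25.5 z 13.7
-143 12 lat -32.1 11.9 z 9.4
-135 8 lat -27.1 19.1 z 11.1
-127 9 lat -28.5 16.0 z 10.9
```

{"fn": "move_arm", "kwargs": {"increments": "-0.26 0.003 0 0 0 0 0;-0.26 0.003 0 0 0 0 0;-0.26 -0.012 0 0 0 0 0;-0.26 -0.012 -0.05 0 0 0 0;-0.26 -0.012 -0.1 0 0 0 0;0.4 -0.012 -0.15 0 0 0 0;0.4 -0.012 -0.15 0 0 0 0"}}

```text
time_s: 4.15
tcp_pos: [0.5479, -0.1307, 0.1619]
ee_rot: [[0.983, 0.017, 0.18], [-0.18, -0.002, 0.984], [0.017, -1.0, 0.002]]
wrist_force: [0.5, 0.1, 0.0]
gripper_width: 0.525
```

```bash
sed -i 's/:255\]=0/:240]=0/' side.py; python3 side.py; python3 -c "
from h import *
to(-3,-215,.15,90)
to(-3,-215,.15,-90)"
```

```text
t 4.15 tcp [ 0.5479 -0.1307  0.1619] lat -38.5 along -125.4 F [0.45 0.06 0.01] w 0.525
toolx yaw -10.4 y [ 0.0173 -0.0016 -0.9998]
dot 16 [ 0.60986428 -0.00850271  0.08      ] 0.1684180217745515 6.0289359244335925
-175 1 lat -14.9 -14.9 z -1.1
-167 2 lat -19.1 -18.3 z -1.6
-159 1 lat -22.7 -22.7 z -1.9
-151 16 lat -26.6 22.1 z 13.5
-143 43 lat -26.8 32.5 z 12.5
-135 19 lat -25.4 23.1 z 10.6
-127 17 lat -22.6 20.5 z 10.4
t 4.2 tcp [ 0.5455 -0.1303  0.1581] lat -40.9 along -125.4 F [-0.38 -0.15 -0.33] w 0.486
toolx yaw -10.48 y [ 0.0105 -0.     -0.9999]
move [ 0.0378  0.0083 -0.0896] [ 0.0066 -1.5704  0.0096]
t 4.2 tcp [ 0.5455 -0.1303  0.1581] lat -40.9 along -125.4 F [-0.38 -0.15 -0.33] w 0.486
toolx yaw -10.48 y [ 0.0105 -0.     -0.9999]
move [ 0.0378  0.0083 -0.0896] [-0.0096  1.5712  0.0066]
```

```bash
python3 -c "
from station import sense
print(sense()['joints'])"
```

```text
[ 3.14423610e+00  1.87334806e+01 -1.44977202e+01  4.07961437e-02
 -5.61699199e+01 -1.03643134e+02]
```

{"fn": "move_arm", "kwargs": {"increments": "0.4 0.038 0 -0.09 0 -1.57 0;0.4 0.038 0 -0.09 0 -1.57 0;0.4 0.038 0 -0.09 0 -1.57 0;0.4 0.038 0 -0.09 0 -1.57 0;0.4 0.038 0 -0.09 0 -1.57 0;0.4 0.038 0 -0.09 0 -1.57 0;0.4 0.038 0 -0.09 0 -1.57 0;0.4 0.038 0 -0.09 0 -1.57 0"}}

```text
time_s: 5.0
tcp_pos: [0.563, -0.2255, 0.1519]
ee_rot: [[0.539, -0.002, -0.842], [0.842, 0.001, 0.539], [-0.001, -1.0, 0.002]]
wrist_force: [0.4, 0.2, 0.5]
gripper_width: 0.299
```

```bash
python3 -c "
from h import *
to(-3,-215,.15,90)
from station import capture
p,d=capture('top');crop(p,210,130,160,120,5,'pics/b1.png');np.savez('b1.npz',p=p,d=d)"
```

```text
t 5.0 tcp [ 0.563  -0.2255  0.1519] lat -6.4 along -215.9 F [0.39 0.19 0.54] w 0.299
toolx yaw 57.36 y [-2.4e-03  6.0e-04 -1.0e+00]
move [ 0.0021  0.0019 -0.0028] [-2.500e-03 -3.863e-01 -3.000e-04]
```

View pics/b1.png

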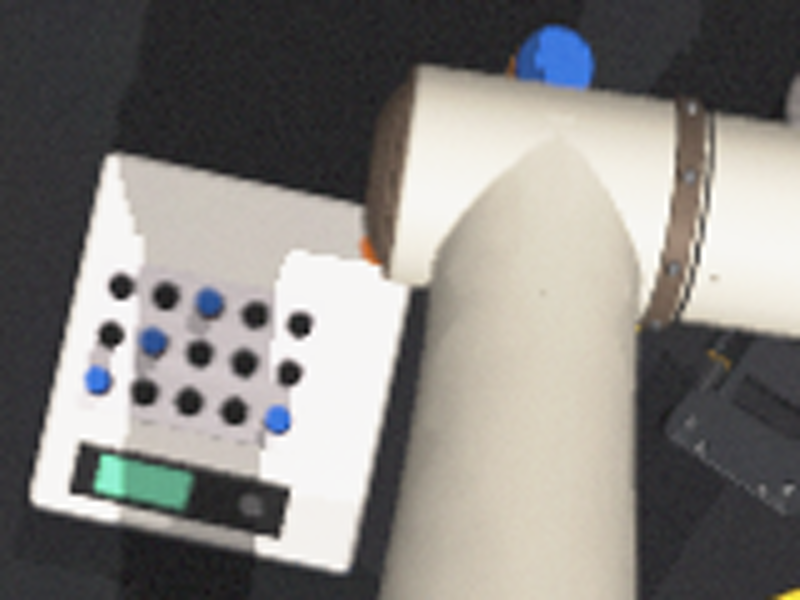

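{"fn": "move_arm", "kwargs": {"increments": "0.4 -0.16 -0.03 -0.1 0 -0.386 0;0.4 -0.16 -0.03 -0.1 0 -0.386 0;0.4 -0.16 -0.03 -0.1 0 -0.386 0;0.4 -0.16 -0.03 -0.1 0 -0.386 0;0.4 -0.16 -0.03 -0.1 0 -0.386 0"}}

```text
time_s: 5.55
tcp_pos: [0.5595, -0.4195, 0.1824]
ee_rot: [[0.197, -0.0, -0.98], [0.98, -0.001, 0.197], [-0.001, -1.0, -0.0]]
wrist_force: [-0.1, 0.4, -0.8]
gripper_width: 0.301
```

```bash
cat > top.py <<'E'
from h import *
from station import capture
import sys
rep()
p,d=capture('top');crop(p,210,130,160,120,5,f'pics/{sys.argv[1]}.png')
hsv=cv2.cvtColor(p,cv2.COLOR_RGB2HSV)
m=cv2.inRange(hsv,(20,110,60),(34,255,255));m[:150]=0;m[235:]=0;m[:,:285]=0;m[:,350:]=0
n,l,st,c=cv2.connectedComponentsWithStats(m);i=1+np.argmax(st[1:,4]);print(st[i])
v,u=np.nonzero(l==i);X=onplane('top',np.c_[u,v],.008);q=(X[:,:2]-F)*1e3;q=np.c_[q@hx,q@hy]
print(cv2.minAreaRect(q.astype(np.float32)))
for a in range(int(q[:,1].min()),int(q[:,1].max()),10):
    s=abs(q[:,1]-a)<5; print(a,q[s,0].min().round(1),q[s,0].max().round(1))
print('along range',q[:,1].min(),q[:,1].max())
m=cv2.inRange(hsv,(5,150,120),(19,255,255));v,u=np.nonzero(m[165:195,270:300]);
if len(u):
    X=onplane('top',[[u.mean()+270,v.mean()+165]],.08)[0];print('dot',len(u),X,(X[:2]-F)@hx*1e3,(X[:2]-F)@hy*1e3)
E
python3 top.py b2
```

```text
t 5.55 tcp [ 0.5595 -0.4195  0.1824] lat 25.6 along -407.3 F [-0.11  0.37 -0.82] w 0.301
toolx yaw 78.66 y [-1.0e-04 -1.2e-03 -1.0e+00]
[296 174  45  30 741]
((3.0881271362304688, -97.44766235351562), (123.93881225585938, 51.287166595458984), 82.34342193603516)
-161 -18.2 20.9
-151 -29.2 21.9
-141 -28.2 22.9
-131 -26.6 23.9
-121 -25.6 24.9
-111 -24.6 26.5
-101 -23.6 28.5
-91 -21.0 29.5
-81 -19.4 31.1
-71 -18.4 32.1
-61 -15.8 33.1
-51 -14.8 35.8
-41 -13.8 35.1
along range -161.39809704123303 -34.32512795331845
dot 30 [ 0.60870429 -0.0141103   0.08      ] 0.04974745085592537 0.30385722806583093
```

View pics/b2.png

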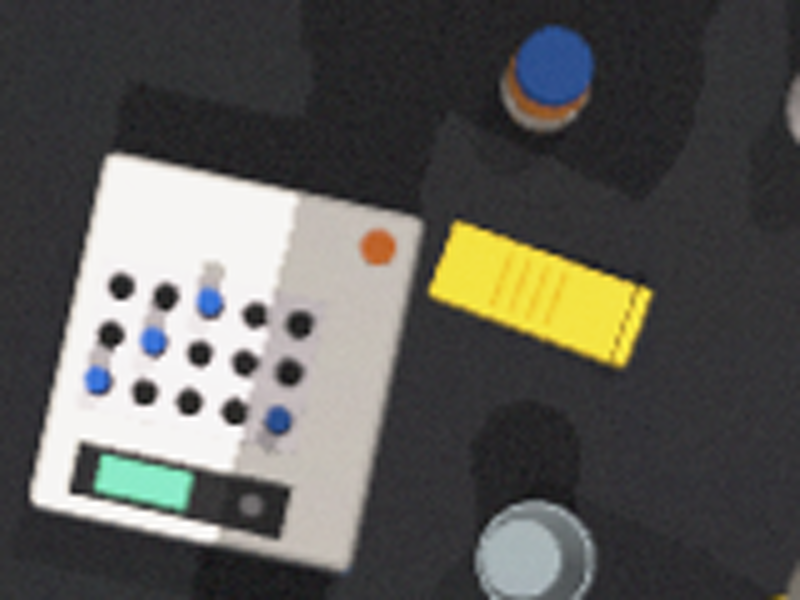

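The wedge is now centred on the foot line (crop 440-650, 225-365) but still yawed -7.6°. Pushing its heel with a wall squared to the heater should swing it straight.

```bash
python3 -c "
from h import *
to(-4,-183,.15,90)"
```

```text
t 5.6 tcp [ 0.5595 -0.4169  0.1818] lat 25.1 along -404.7 F [ 0.31  1.19 -0.61] w 0.303
toolx yaw 78.76 y [-1.3e-03  8.0e-04 -1.0e+00]
move [0.2213 0.0319 0.0319] [-0.0014 -0.0129  0.0005]
```

{"fn": "move_arm", "kwargs": {"increments": "0.4 0.221 0 0.032 0 -0.013 0;0.4 0.221 0 0.032 0 -0.013 0;0.4 0.221 0 0.032 0 -0.013 0;0.4 0.221 0 0.032 0 -0.013 0;0.4 0.221 0.02 0.032 0 -0.013 0;0.4 0.221 0.07 0.032 0 -0.013 0;0.4 0.221 0.12 0.032 0 -0.013 0;0.4 0.221 0.15 0.032 0 -0.013 0"}}

```text
time_s: 6.4
tcp_pos: [0.5675, -0.189, 0.0294]
ee_rot: [[0.176, -0.006, -0.984], [0.984, 0.001, 0.176], [0.0, -1.0, 0.007]]
wrist_force: [-0.1, 1.3, 0.3]
gripper_width: 0.301
```

```bash
python3 -c "
from h import *
to(-4,-150,.012,90)
from station import capture
p,d=capture('side');crop(p,190,140,200,150,4,'pics/c1.png')"
```

```text
t 6.4 tcp [ 0.5675 -0.189   0.0294] lat -8.6 along -179.2 F [-0.08  1.27  0.33] w 0.301
toolx yaw 79.85 y [-0.0064  0.0015 -1.    ]
move [ 0.0291  0.0174 -0.0049] [-0.0066  0.0061  0.0003]
```

View pics/c1.png

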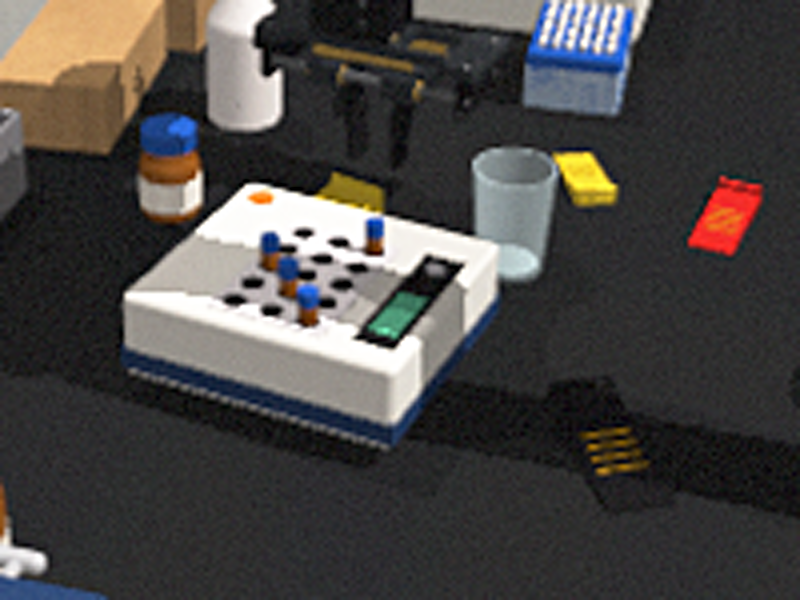

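{"fn": "move_arm", "kwargs": {"increments": "0.4 0 0.016 -0.003 0 0 0;0.4 0 0.018 -0.003 0 0 0;0.4 0.005 0.018 -0.003 0 0 0;0.4 0.01 0.018 -0.003 0 0 0;0.4 0.015 0.018 -0.003 0 0 0;0.4 0.02 0.018 -0.003 0 0 0;0.4 0.024 0.018 -0.003 0 0 0;0.4 0.028 0.018 -0.003 0 0 0"}}

```text
time_s: 7.25
tcp_pos: [0.5789, -0.1639, 0.0161]
ee_rot: [[0.175, 0.001, -0.984], [0.984, -0.0, 0.175], [0.0, -1.0, -0.001]]
wrist_force: [0.2, -0.7, 1.0]
gripper_width: 0.301
```

```bash
python3 -c "
from h import *
to(-4,-150,.012,90)
from station import capture
p,d=capture('side');crop(p,190,140,200,150,4,'pics/c2.png')"; python3 side.py
```

```text
t 7.25 tcp [ 0.5789 -0.1639  0.0161] lat -2.0 along -152.4 F [ 0.17 -0.67  0.99] w 0.301
toolx yaw 79.9 y [ 1.e-03 -1.e-04 -1.e+00]
move [0.0024 0.0041 0.002 ] [0.001 0.007 0.   ]
t 7.3 tcp [ 0.5789 -0.1634  0.0159] lat -2.1 along -151.9 F [ 0.5  -0.27  0.07] w 0.302
toolx yaw 79.92 y [ 7.e-04  1.e-04 -1.e+00]
dot 13 [ 0.60942383 -0.00816167  0.08      ] -0.3268091493452916 6.284002921489583
-151 1 lat -18.4 -18.4 z 3.8
-143 2 lat -23.1 -15.9 z 9.2
-135 15 lat -26.4 20.7 z 16.3
-127 38 lat -25.9 18.3 z 15.5
-119 1 lat -14.1 -14.1 z 13.4
```

View pics/c2.png

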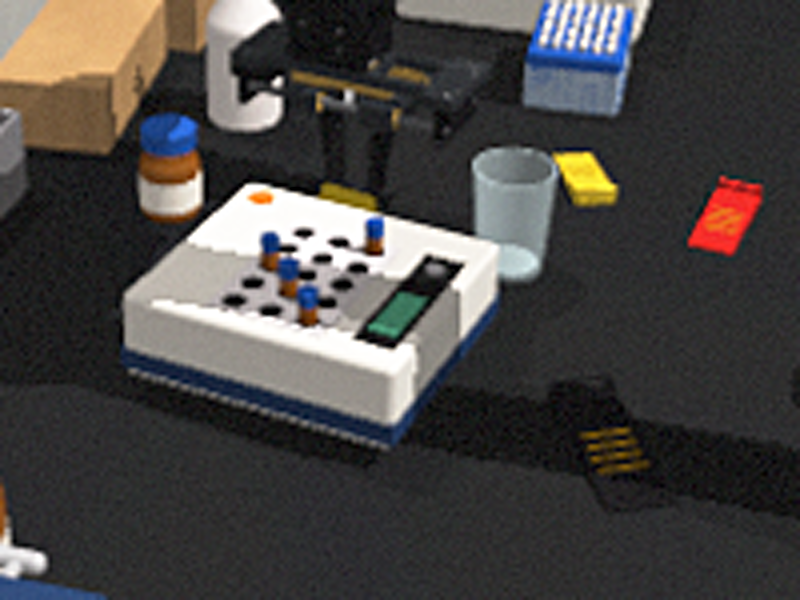

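{"fn": "move_arm", "kwargs": {"increments": "0.4 0.004 0.004 0.002 0 0.006 0;0.4 0.008 0.004 0.002 0 0.006 0;0.4 0.012 0.004 0.002 0 0.006 0;0.4 0.016 0.004 0.002 0 0.006 0;0.4 0.02 0.004 0.002 0 0.006 0;0.4 0.024 0.004 0.002 0 0.006 0;0.4 0.026 0.004 0.002 0 0.006 0"}}

```text
time_s: 8.05
tcp_pos: [0.5812, -0.1378, 0.0115]
ee_rot: [[0.181, -0.0, -0.983], [0.983, 0.0, 0.181], [0.0, -1.0, 0.0]]
wrist_force: [0.7, -1.4, -0.0]
gripper_width: 0.3
```

```bash
python3 side.py;python3 -c "
from h import *
from station import capture
p,d=capture('side');crop(p,245,165,60,45,13,'pics/c3.png')"
```

```text
t 8.05 tcp [ 0.5812 -0.1378  0.0115] lat -4.5 along -126.3 F [ 0.7  -1.41 -0.03] w 0.3
toolx yaw 79.57 y [-2.e-04  1.e-04 -1.e+00]
dot 13 [ 0.60942383 -0.00816167  0.08      ] -0.3268091493452916 6.284002921489583
-111 3 lat -17.7 9.1 z 18.2
```

View pics/c3.png

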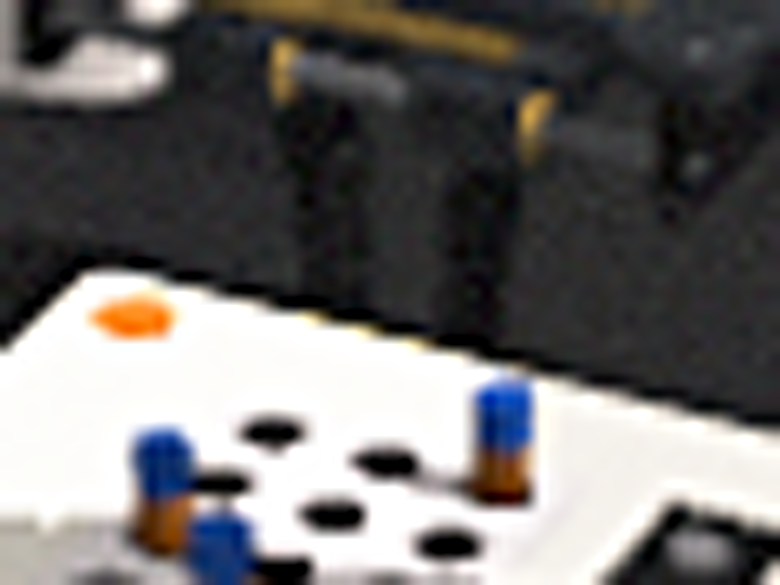

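{"fn": "move_arm", "kwargs": {"increments": "0.4 -0.03 0 0 0 0 0;0.4 -0.05 -0.04 0 0 0 0;0.4 -0.08 -0.08 0 0 0 0;0.4 -0.13 -0.1 0 0 0 0;0.4 -0.18 -0.1 0 0 0 0;0.4 -0.23 -0.1 0 0 0 0;0.4 -0.27 -0.1 0 0 0 0"}}

```text
time_s: 8.85
tcp_pos: [0.5315, -0.406, 0.1122]
ee_rot: [[0.182, 0.001, -0.983], [0.983, -0.0, 0.182], [-0.0, -1.0, -0.001]]
wrist_force: [0.4, 0.2, -0.1]
gripper_width: 0.296
```

```bash
python3 top.py d1
```

```text
t 8.85 tcp [ 0.5315 -0.406   0.1122] lat -4.5 along -399.1 F [ 0.36  0.16 -0.14] w 0.296
toolx yaw 79.51 y [ 1.e-03 -3.e-04 -1.e+00]
[290 179  36  23 580]
((-6.63800048828125, -69.74051666259766), (51.01303482055664, 96.98114013671875), 0.9152997136116028)
-118 -30.3 17.9
-108 -30.9 19.5
-98 -31.8 19.3
-88 -30.8 18.6
-78 -32.0 19.0
-68 -31.6 18.8
-58 -31.2 18.2
-48 -31.9 18.5
-38 -31.5 18.3
-28 -31.7 17.7
along range -118.10146016631599 -21.551918340898318
dot 30 [ 0.60870429 -0.0141103   0.08      ] 0.04974745085592537 0.30385722806583093
```

View pics/d1.png

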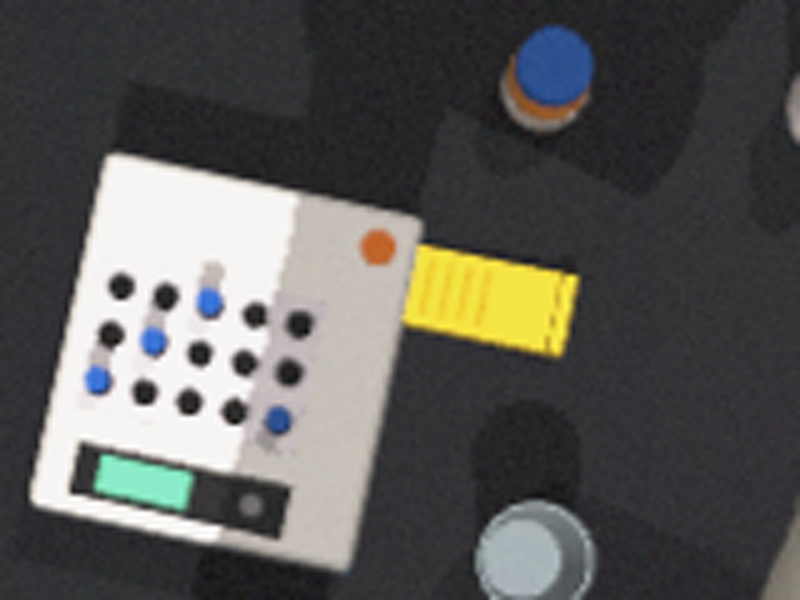

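The wedge is now square to the heater (0.9° off). Its axis is about 6 mm from the foot line, the foot is well within its width, and its tip is just reaching the foot. I'll go back and push on, watching the force.

{"fn": "move_arm", "kwargs": {"increments": "0.4 0.05 0 0 0 0 0;0.4 0.1 0 0 0 0 0;0.4 0.15 0 0 0 0 0;0.4 0.2 0 0 0 0 0;0.4 0.23 0.02 0 0 0 0;0.4 0.24 0.06 0 0 0 0;0.4 0.24 0.1 0 0 0 0;0.4 0.25 0.1 0 0 0 0"}}

```text
time_s: 9.7
tcp_pos: [0.5727, -0.1572, 0.0063]
ee_rot: [[0.183, -0.012, -0.983], [0.983, 0.001, 0.183], [-0.001, -1.0, 0.012]]
wrist_force: [-1.3, -0.1, -0.2]
gripper_width: 0.297
```

{"fn": "move_arm", "kwargs": {"increments": "0.4 0.01 0 0 0 0 0;0.4 0.02 0 0 0 0 0;0.4 0.024 0 0 0 0 0;0.4 0.028 0 0 0 0 0;0.4 0.031 0 0 0 0 0;0.4 0.031 0 0 0 0 0"}}

```text
time_s: 10.3
tcp_pos: [0.5834, -0.1272, 0.0122]
ee_rot: [[0.181, 0.001, -0.983], [0.983, 0.0, 0.181], [0.0, -1.0, -0.001]]
wrist_force: [0.8, -0.0, 0.2]
gripper_width: 0.299
```

```bash
python3 -c "
from h import *
rep()"
```

```text
t 10.3 tcp [ 0.5834 -0.1272  0.0122] lat -4.2 along -115.5 F [ 0.79 -0.03  0.21] w 0.299
toolx yaw 79.55 y [ 1.2e-03  2.0e-04 -1.0e+00]
```

{"fn": "move_arm", "kwargs": {"increments": "0.4 0.003 0 0 0 0 0;0.4 0.006 0 0 0 0 0;0.4 0.008 0 0 0 0 0;0.4 0.008 0 0 0 0 0"}}

```text
time_s: 10.7
tcp_pos: [0.5846, -0.1193, 0.0115]
ee_rot: [[0.181, -0.0, -0.983], [0.983, 0.0, 0.181], [0.0, -1.0, 0.0]]
wrist_force: [-0.7, -1.1, 0.2]
gripper_width: 0.302
```

{"fn": "move_arm", "kwargs": {"increments": "0.4 0.003 0 0 0 0 0;0.4 0.005 0 0 0 0 0;0.4 0.005 0 0 0 0 0"}}

```text
time_s: 11.0
tcp_pos: [0.5855, -0.1142, 0.0114]
ee_rot: [[0.181, -0.0, -0.983], [0.983, 0.0, 0.181], [0.0, -1.0, 0.0]]
wrist_force: [-0.3, 0.4, 1.1]
gripper_width: 0.301
```

{"fn": "move_arm", "kwargs": {"increments": "0.4 0.003 0 0 0 0 0;0.4 0.005 0 0 0 0 0;0.4 0.005 0 0 0 0 0"}}

```text
time_s: 11.3
tcp_pos: [0.5865, -0.1093, 0.0115]
ee_rot: [[0.181, 0.0, -0.983], [0.983, 0.0, 0.181], [0.0, -1.0, -0.0]]
wrist_force: [-0.0, -0.9, 0.6]
gripper_width: 0.301
```

{"fn": "move_arm", "kwargs": {"increments": "0.4 0.002 0 0 0 0 0;0.4 0.004 0 0 0 0 0;0.4 0.004 0 0 0 0 0"}}

```text
time_s: 11.6
tcp_pos: [0.5872, -0.1055, 0.0116]
ee_rot: [[0.181, 0.0, -0.983], [0.983, 0.0, 0.181], [0.0, -1.0, -0.0]]
wrist_force: [0.6, 0.0, -0.6]
gripper_width: 0.297
```

{"fn": "move_arm", "kwargs": {"increments": "0.4 0.002 0 0 0 0 0;0.4 0.003 0 0 0 0 0;0.4 0.003 0 0 0 0 0"}}

```text
time_s: 11.9
tcp_pos: [0.5877, -0.1027, 0.0116]
ee_rot: [[0.181, 0.0, -0.983], [0.983, 0.0, 0.181], [0.0, -1.0, -0.0]]
wrist_force: [0.0, -0.3, -0.0]
gripper_width: 0.305
```

```bash
python3 -c "
from h import *
rep()
from station import capture
for i in range(3):capture('side');rep()"
```

```text
t 11.9 tcp [ 0.5877 -0.1027  0.0116] lat -4.4 along -90.6 F [ 0.02 -0.25 -0.04] w 0.305
toolx yaw 79.56 y [ 2.e-04  1.e-04 -1.e+00]
t 11.95 tcp [ 0.5877 -0.1027  0.0116] lat -4.4 along -90.7 F [ 0.26 -0.7   0.13] w 0.303
toolx yaw 79.55 y [ 2.e-04  1.e-04 -1.e+00]
t 12.0 tcp [ 0.5877 -0.1028  0.0116] lat -4.4 along -90.7 F [-0.28 -0.34 -0.23] w 0.304
toolx yaw 79.55 y [ 2.e-04  1.e-04 -1.e+00]
t 12.05 tcp [ 0.5877 -0.1028  0.0116] lat -4.4 along -90.7 F [0.97 0.4  0.2 ] w 0.298
toolx yaw 79.55 y [ 2.e-04  1.e-04 -1.e+00]
```

{"fn": "move_arm", "kwargs": {"increments": "0.4 0.002 0 0 0 0 0;0.4 0.004 0 0 0 0 0"}}

```text
time_s: 12.25
tcp_pos: [0.5883, -0.0991, 0.0116]
ee_rot: [[0.182, -0.0, -0.983], [0.983, -0.0, 0.182], [-0.0, -1.0, 0.0]]
wrist_force: [-0.8, -0.9, -0.2]
gripper_width: 0.302
```

{"fn": "move_arm", "kwargs": {"increments": "0.4 0.002 0 0 0 0 0;0.4 0.003 0 0 0 0 0"}}

```text
time_s: 12.45
tcp_pos: [0.5886, -0.0963, 0.0116]
ee_rot: [[0.181, -0.001, -0.983], [0.983, -0.001, 0.181], [-0.001, -1.0, 0.001]]
wrist_force: [-0.4, -4.6, 0.4]
gripper_width: 0.3
```

{"fn": "move_arm", "kwargs": {"increments": "0.4 0.002 0 0 0 0 0;0.4 0.003 0 0 0 0 0"}}

```text
time_s: 12.65
tcp_pos: [0.589, -0.0938, 0.0116]
ee_rot: [[0.181, -0.001, -0.983], [0.983, -0.001, 0.181], [-0.001, -1.0, 0.001]]
wrist_force: [-0.7, -6.5, 0.5]
gripper_width: 0.302
```

{"fn": "move_arm", "kwargs": {"increments": "0.4 -0.015 0 0 0 0 0;0.4 -0.015 -0.04 0 0 0 0;1 -0.015 -0.08 0 0 0 0;1 -0.015 -0.12 0 0 0 0;1 -0.015 -0.12 0 0 0 0"}}

```text
time_s: 13.15
tcp_pos: [0.591, -0.1082, 0.1383]
ee_rot: [[0.18, 0.014, -0.983], [0.984, 0.0, 0.18], [0.003, -1.0, -0.014]]
wrist_force: [0.3, 0.5, 0.5]
gripper_width: 0.112
```

```bash
python3 side.py | head -3; python3 -c "
from h import *
to(0,0,.09,90)
from station import capture
p,d=capture('side');crop(p,190,140,200,150,4,'pics/e1.png')"
```

```text
t 13.15 tcp [ 0.591  -0.1082  0.1383] lat -0.2 along -95.4 F [0.34 0.54 0.49] w 0.112
toolx yaw 79.61 y [ 0.0141  0.     -0.9999]
dot 16 [ 0.60986428 -0.00850271  0.08      ] 0.1684180217745515 6.0289359244335925
t 13.2 tcp [ 0.5889 -0.1079  0.1351] lat -2.3 along -95.5 F [-0.45 -0.03 -0.45] w 0.069
toolx yaw 79.55 y [ 0.0084  0.001  -1.    ]
move [ 0.0954  0.0454 -0.002 ] [0.008  0.0008 0.0025]Traceback (most recent call last):
  File "side.py", line 10, in <module>
    X=frompix('side',np.c_[u,v],d[v,u]);k=(X[:,2]<.03);X=X[k];q=(X[:,:2]-F)*1e3;L=q@hx;A=q@hy
  File "h.py", line 10, in frompix
    o,d=ray(n,uv); return o+d*np.asarray(dep).reshape(-1,1)
        ~~~^^^^^^
  File "h.py", line 5, in ray
    q=cv2.undistortPoints(np.array(uv,float).reshape(-1,1,2),K,c['distortion']).reshape(-1,2)
      ~~~~~~~~~~~~~~~~~~~^^^^^^^^^^^^^^^^^^^^^^^^^^^^^^^^^^^^^^^^^^^^^^^^^^^^^^
cv2.error: OpenCV(4.12.0) /io/opencv/modules/calib3d/src/undistort.dispatch.cpp:347: error: (-215:Assertion failed) CV_IS_MAT(_src) && CV_IS_MAT(_dst) && (_src->rows == 1 || _src->cols == 1) && (_dst->rows == 1 || _dst->cols == 1) && _src->cols + _src->rows - 1 == _dst->rows + _dst->cols - 1 && (CV_MAT_TYPE(_src->type) == CV_32FC2 || CV_MAT_TYPE(_src->type) == CV_64FC2) && (CV_MAT_TYPE(_dst->type) == CV_32FC2 || CV_MAT_TYPE(_dst->type) == CV_64FC2) in function 'cvUndistortPointsInternal'
```

View pics/e1.png

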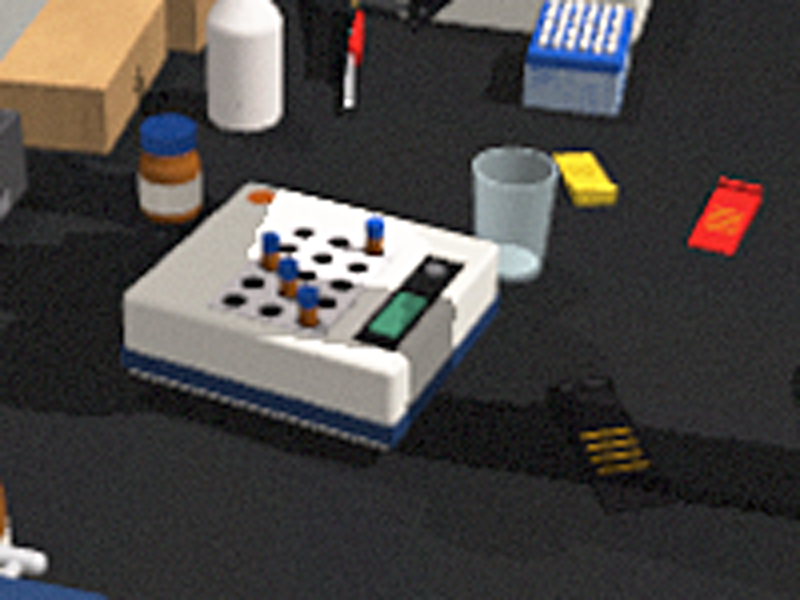

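The heater hasn't moved (dot at crop 262,197, as before). Now I'll press on the dot.

{"fn": "move_arm", "kwargs": {"increments": "1 0.05 0 0 0 0 0;1 0.095 0 0 0 0 0;1 0.095 0.02 0 0 0 0;1 0.095 0.035 0 0 0 0;1 0.095 0.035 0 0 0 0"}}

```text
time_s: 13.75
tcp_pos: [0.6012, -0.0143, 0.0925]
ee_rot: [[0.181, -0.008, -0.983], [0.983, -0.001, 0.181], [-0.002, -1.0, 0.008]]
wrist_force: [-0.8, -1.0, -0.7]
gripper_width: 0.006
```

```bash
python3 -c "
from h import *
to(0,0,.08,90)"
```

```text
t 13.75 tcp [ 0.6012 -0.0143  0.0925] lat -7.3 along -1.3 F [-0.77 -1.04 -0.74] w 0.006
toolx yaw 79.54 y [-8.2e-03 -7.0e-04 -1.0e+00]
move [ 0.0013  0.0124 -0.0074] [-0.008   0.0008 -0.0022]
```

{"fn": "move_arm", "kwargs": {"increments": "1 0.001 0 -0.004 0 0 0;1 0.001 0.004 -0.004 0 0 0;1 0.001 0.008 -0.004 0 0 0;1 0.001 0.01 -0.004 0 0 0;1 0.001 0.012 -0.004 0 0 0;1 0.001 0.012 -0.004 0 0 0"}}

```text
time_s: 14.35
tcp_pos: [0.6079, -0.0142, 0.0844]
ee_rot: [[0.182, -0.0, -0.983], [0.983, -0.0, 0.182], [-0.0, -1.0, 0.0]]
wrist_force: [-0.0, -0.1, 0.5]
gripper_width: 0.006
```

{"fn": "move_arm", "kwargs": {"increments": "1 0 0.001 0 0 0 0;1 0 0.001 0 0 0 0"}}

```text
time_s: 14.55
tcp_pos: [0.6081, -0.0141, 0.0836]
ee_rot: [[0.181, 0.0, -0.983], [0.983, 0.0, 0.181], [0.0, -1.0, -0.0]]
wrist_force: [-0.5, 0.4, -0.2]
gripper_width: 0.003
```

{"fn": "move_arm", "kwargs": {"increments": "1 0 0.001 0 0 0 0;1 0 0.001 0 0 0 0"}}

```text
time_s: 14.75
tcp_pos: [0.608, -0.0141, 0.0825]
ee_rot: [[0.181, -0.0, -0.983], [0.983, 0.0, 0.181], [-0.0, -1.0, 0.0]]
wrist_force: [-0.1, 0.0, -0.6]
gripper_width: 0.003
```

{"fn": "move_arm", "kwargs": {"increments": "1 0 0.001 0 0 0 0;1 0 0.001 0 0 0 0"}}

```text
time_s: 14.95
tcp_pos: [0.608, -0.0141, 0.0814]
ee_rot: [[0.181, -0.0, -0.983], [0.983, -0.0, 0.181], [-0.0, -1.0, 0.0]]
wrist_force: [-0.1, 0.1, -0.5]
gripper_width: 0.002
```

{"fn": "move_arm", "kwargs": {"increments": "1 0 0.001 0 0 0 0;1 0 0.001 0 0 0 0"}}

```text
time_s: 15.15
tcp_pos: [0.608, -0.0141, 0.0804]
ee_rot: [[0.181, -0.0, -0.983], [0.983, -0.0, 0.181], [-0.0, -1.0, 0.0]]
wrist_force: [-0.3, -0.2, 0.3]
gripper_width: 0.005
```

{"fn": "move_arm", "kwargs": {"increments": "1 0 0.0005 0 0 0 0;1 0 0.0005 0 0 0 0"}}

```text
time_s: 15.35
tcp_pos: [0.6081, -0.0141, 0.0801]
ee_rot: [[0.181, 0.0, -0.983], [0.983, 0.0, 0.181], [0.0, -1.0, -0.0]]
wrist_force: [-1.2, 0.3, -0.2]
gripper_width: 0.01
```

{"fn": "move_arm", "kwargs": {"increments": "1 0 0.0005 0 0 0 0;1 0 0.0005 0 0 0 0"}}

```text
time_s: 15.55
tcp_pos: [0.6081, -0.0141, 0.08]
ee_rot: [[0.181, 0.0, -0.983], [0.983, -0.0, 0.181], [-0.0, -1.0, -0.0]]
wrist_force: [-0.3, -0.0, 2.5]
gripper_width: 0.007
```

{"fn": "move_arm", "kwargs": {"increments": "1 0 0.0005 0 0 0 0;1 0 0.0005 0 0 0 0"}}

```text
time_s: 15.75
tcp_pos: [0.6082, -0.0141, 0.0799]
ee_rot: [[0.181, 0.0, -0.983], [0.983, -0.0, 0.181], [-0.0, -1.0, -0.0]]
wrist_force: [-1.2, 0.3, 5.5]
gripper_width: 0.001
```

{"fn": "move_arm", "kwargs": {"increments": "1 0 0.0005 0 0 0 0;1 0 0.0005 0 0 0 0"}}

```text
time_s: 15.95
tcp_pos: [0.6082, -0.0142, 0.0798]
ee_rot: [[0.181, 0.001, -0.983], [0.983, -0.0, 0.181], [-0.0, -1.0, -0.001]]
wrist_force: [-2.1, 0.1, 7.0]
gripper_width: 0.007
```

{"fn": "move_arm", "kwargs": {"increments": "1 0 0.0007 0 0 0 0;1 0 0.0007 0 0 0 0;1 0 0.0007 0 0 0 0;1 0 0.0007 0 0 0 0"}}

```text
time_s: 16.35
tcp_pos: [0.6083, -0.0142, 0.0797]
ee_rot: [[0.181, 0.001, -0.984], [0.984, -0.0, 0.181], [-0.0, -1.0, -0.001]]
wrist_force: [-3.1, -0.2, 9.5]
gripper_width: 0.004
```

```bash
python3 -c "
from h import *
from station import capture
for n in('top','side'):
    p,d=capture(n);rep();crop(p,*((190,140,200,150) if n=='side' else (210,130,160,120)),4,f'pics/f_{n}.png')"
```

```text
t 16.4 tcp [ 0.6083 -0.0142  0.0798] lat -0.3 along 0.2 F [-3.9  -0.21  9.48] w 0.005
toolx yaw 79.59 y [ 1.e-03 -4.e-04 -1.e+00]
t 16.45 tcp [ 0.6083 -0.0142  0.0797] lat -0.3 along 0.1 F [-3.75  0.88  9.82] w -0.0
toolx yaw 79.59 y [ 1.e-03 -5.e-04 -1.e+00]
```

View pics/f_side.png

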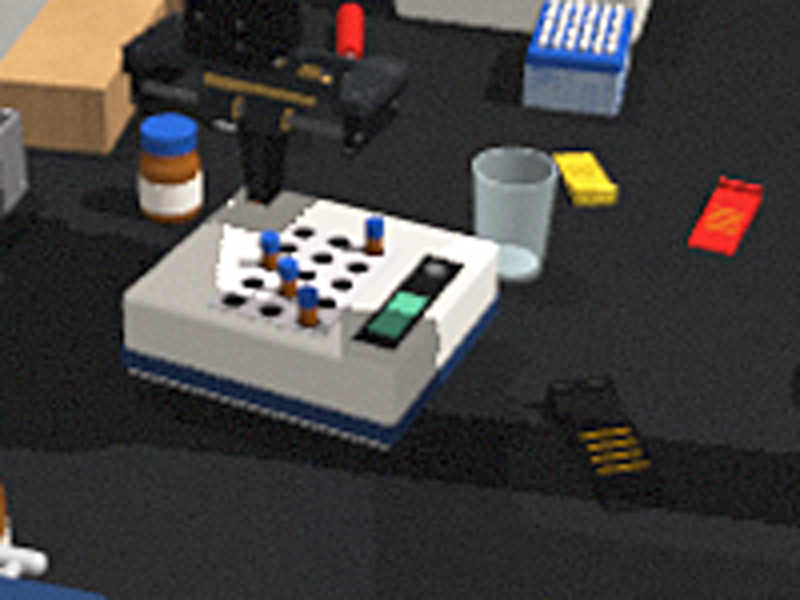

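View pics/f_top.png

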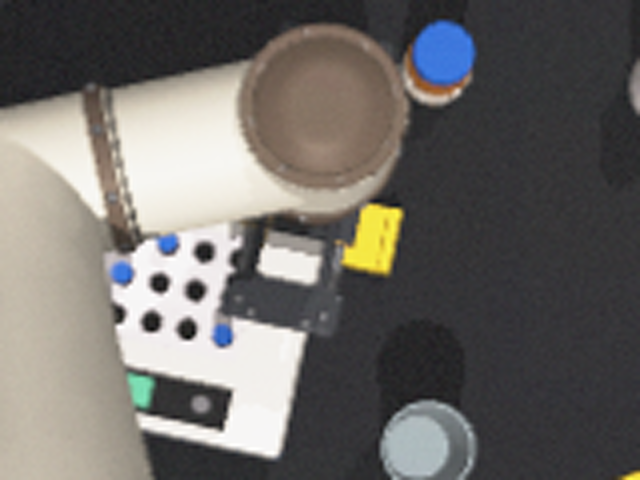

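{"fn": "move_arm", "kwargs": {"increments": "1 0 0 0.0005 0 0 0;1 0 0 0.0005 0 0 0;1 0 0 0.0005 0 0 0;1 0 0 0.0005 0 0 0"}}

```text
time_s: 16.85
tcp_pos: [0.6083, -0.0142, 0.0798]
ee_rot: [[0.181, 0.002, -0.984], [0.984, -0.0, 0.181], [-0.0, -1.0, -0.002]]
wrist_force: [-1.9, -0.4, 9.5]
gripper_width: 0.003
```

```bash
python3 -c "
from h import *
s,p,R=rep()
from station import r,capture
capture('side');rep();capture('side');rep()
print(r.finish_job())"
```

```text
t 16.85 tcp [ 0.6083 -0.0142  0.0798] lat -0.4 along 0.2 F [-1.93 -0.44  9.47] w 0.003
toolx yaw 79.59 y [ 2.e-03 -4.e-04 -1.e+00]
t 16.9 tcp [ 0.6082 -0.0141  0.0798] lat -0.4 along 0.2 F [-2.94  0.05  9.04] w 0.006
toolx yaw 79.59 y [ 2.e-03 -4.e-04 -1.e+00]
t 16.95 tcp [ 0.6082 -0.0142  0.0798] lat -0.4 along 0.2 F [-2.92 -0.31  8.82] w 0.005
toolx yaw 79.59 y [ 1.9e-03 -5.0e-04 -1.0e+00]
the job is handed in; nothing more can be done
None
```

The wedge is in under the short foot and the heater no longer gives when I press the orange-dot corner. I handed the job in at about 17 s, still pressing there with about 9 N.

- **Wedge:** I first pushed the larger yellow wedge sideways into line with the foot. I then pushed its heel along the heater's +y until the force rose from about 1 N to 6.5 N, which is about 3–4 mm past where the slope met the foot.
- **Pressing check:** The top met the fingertips at about 80.0 mm and sank only about 0.3 mm between 2.5 and 9.5 N, so it did not rock. I didn't check the other corners for slight jacking; the 80 mm height says it stands level.
- **Scene:** Before pressing, the dot stood where it was at the start. The final pictures show the heater, jar and beaker undisturbed.

**What didn't go as planned:**
- The first sideways push shifted the wedge but left it 7–8° crooked. Pushing the heel straightened it to within 1°.
- The wedge's centre line ended about 6 mm to one side of the foot; its half-width is 23 mm.
- While pressing, about 2–3 N of sideways force remained on the fingertips, with no slipping seen.

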